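Lock the herb grinder's lid with its C-clip

ROBOT

A 6-joint arm with a two-finger parallel gripper is mounted at the origin on the work surface. World frame = base frame: x ahead of the robot, y to its left, z up, the work surface at z = 0. Lengths are in mm, angles in rad, forces in N, time in s.
With the tool pointing down it reaches from about 350 to 775 mm from the base axis. Payload 7.3 kg.
Tool frame: the origin (TCP) lies at the very end of the fingers, on their centre line; the grasp point (between the pads) lies 19 mm behind it; z points along the fingers, y is the line along which they close (so a half turn about z gives the same grasp; the last joint's range is limited). The gripper opens to 92 mm and grips with 3 to 60 N. Pads are 19 mm wide; open, the fingers measure 130 mm over their backs; the gripper's body (75 mm by 190 mm) begins 47 mm behind the grasp point.
Start: joints at [-1.304, 0.342, 1.524, -0, 1.275, -0.146], TCP at [210.641, -480.911, 226.741] pointing down, gripper open.
Joint ranges: [-2.53, 2.53], [-0.77, 2.02], [0.04, 2.7], [-1, 4.14], [0.28, 2.66], [-3.11, 3.11]. Speed limits (rad/s): [2.57, 2.57, 3.14, 3.14, 3.14, 3.14].

INTERFACE

Orientations are given as [roll, pitch, yaw] about the fixed x, y, z axes, in that order (R = Rz(yaw) Ry(pitch) Rx(roll)).
In Python, from plant import * gives the robot as it stands.
- The arm moves only by the tool arm_command, never from a script. Its arguments are lists of equal length, an entry for each row: "gripper": the finger opening in mm, from 0 to 91.8; "dp": the shift along the tool's x, y, z in units of 25 mm (1.0 is 25 mm), a list of three; "twist": the turn about the tool's z in units of 5 degrees (1.0 is 5 degrees). A call has exactly 5 rows; each row shifts and turns the commanded pose from where the row before left it, along the tool's axes as they then stand; what a row does not reach is not made up. A row lasts 1/8 s, in which the tool goes at most 62.5 mm and 10.7 degrees, less where a joint would pass 70% of its speed; a pose out of reach is approached as far as the arm can. A call is refused whole if a number of a shift passes 1 or a number of a turn 1, either way. A call with a gripper value outside its range is refused whole. The fingers move at their own pace and stop on an object; the grip force is fixed at half the most. Time passes only in rows, so rows that do not move let the fingers close, or fill a call up. It gives the time, the measured TCP pose, the force, the opening and the grip force at its end, in the units of the state.
- get_obs(): the state, without advancing time (a new reading comes with each control period).
- capture(name): name is "scene" or "side" or "wrist"; returns the picture (420x560x3 uint8, red, green, blue); there is no depth.
- get_calibration(name): a dict with "mtx" (3x3 intrinsics, pixels), "position" and "attitude" of the camera in the world; the wrist camera has in their place "mount" (4x4, takes a point from camera to tool coordinates, whose origin is the TCP and whose axes are the flange's). Camera axes: x right, y down, z forward; pixel columns grow to the right and rows downward; lengths in mm; the calibration is good to about 2 mm. The wrist camera is an equidistant fisheye: a pixel r from the principal point sees the ray r / f radians off the axis. A picture is of the moment at which its call begins: read the wrist's pose just before it. get_calibration takes no time and is no camera call.
- close_job(): hands the job in; it is judged then, once.
The state is a dict: "time": time; "joint_positions": joint angles; "dq": joint speeds; "tau": joint torques, N m; "tool_pos": TCP position; "tcp_rot": TCP orientation; "contact_force": force on the tool from outside, world axes, zero at the start; "moment": the same for the moment, N m; "grip_width": finger opening in mm; "finger_force": force on a finger pad.
Only numpy, scipy, OpenCV 4.12 (cv2) and the standard library are available. Lean on these libraries where they do the work, as an engineer would, in place of code of your own. Each camera call takes 0.05 s, during which the arm holds its last target. There are 200 camera calls.

TASK

Lock the lid of the herb grinder with its C-shaped steel clip: take the clip by its upright blade, slide it sideways through its gap onto the thin neck of the grinder's spindle under the knob, then lower it over the thick part of the spindle until it lies flat on the lid, and let go. Work gently, feeling for the fit - neither the clip nor the gripper may push on the grinder with more than 25 N - and leave everything else on the ledge where it is.

Things in the scene. Friction and masses are not known exactly. Their poses are not given: they have to be found in the camera images.
- grinder: aluminium herb grinder, clamped to the ledge's far edge; cannot move. Origin on the ledge under the lid's middle; x outwards over the edge, away from the robot; z up. Hopper 86 across; round flat lid 92 across, its top 110 above the origin. Crank and clamp on the +x side, below the lid. A spindle that neither turns nor yields stands up from the lid (see lid_centre)
- lid_centre (a point): middle of the lid's top. The spindle is set off-centre: its axis is off this point by an unknown -9 to 9 along x and -9 to 9 along y, new each time; find it by feel or sight. Spindle, heights above the lid: thick part diameter 18 from 0 to 20, low cone 20 to 22, thin neck diameter 10 from 22 to 50, fixed round knob diameter 28 from 50 to 62
- clip_grip (a point): grip point of the loose steel clip (about 90 g): middle of its upright blade, 27 above the clip's underside. Blade 10 thick (y), 28 long (x), 42 high from the underside, free on both sides. The ring's hole centre is 42 in front (+x) of this point and 22 below it. z up
- clip_bore (a point): centre of the clip's hole, 5 above its underside (5 above lid_centre when home). The clip is a flat C-shaped ring, 10 thick, about 42 across, hole 21 across; a straight gap 12 wide opens it to +x, running from the hole out to 23 from its centre between square lips, each 10 wide (flat outer sides 32 apart). Blade middle at x = -42; z up
- jar_ring_mid (a point): closed steel ring with no gap and no grip blade, outside diameter 48, hole 31, 10 thick, lying flat; not the clip. Point at its middle. A bystander
- molcajete_mid (a point): dark stone molcajete, 156 across and 90 high, its pestle standing out to about 125, 2.6 kg; point on its axis 50 up. A bystander
- blue_bowl_mid (a point): blue glass bowl, 124 across, 50 high; point on its axis 25 up. A bystander
- spoon_mid (a point): bamboo spoon 210 long lying along its x axis, handle to -x; point near the middle of its length. A bystander
- clip_box_mid (a point): plastic box with clip-on lid, 108 x 166 x 62 high; point at its middle, x axis across the short side. A bystander
- spice_jar_mid (a point): spice jar, 44 across, 85 high; point at its middle. A bystander
- salt_jar_mid (a point): white salt jar with steel cap, 56 across, 75 high; point at its middle. A bystander

How it is judged (in metres and radians):
At the end, for the whole second after the job is handed in: The clip lies flat on the grinder's lid round the thick part of the spindle: hole's centre within 14.5 mm sideways of the lid's middle and within 2.5 mm of its resting height (5 mm above the lid), tilted less than 0.08 rad, at rest and let go (horizontal distance between clip_bore and lid_centre below 0.0145 m and z of clip_bore in the frame of lid_centre between 0.002 and 0.0075 m and angle between clip_bore's own z axis and vertical below 0.08 rad and linear speed of clip below 0.01 m/s and contact force between clip and the fingers below 0.1 N); the robot touches nothing.
It fails at once if the clip is pressed against the grinder with more than 25 N (contact force between clip and grinder above 25 N).
It fails at once if the robot itself pushes on the grinder with more than 25 N (contact force between the arm and grinder above 25 N).
It fails at once if a bystander is moved by more than 20 mm (distance of any of jar_ring_mid, molcajete_mid, blue_bowl_mid, spoon_mid, clip_box_mid, spice_jar_mid, salt_jar_mid from where it was at the start of the episode above 0.02 m).
It also fails if it takes over 67 s, if anything falls off the work surface, if the arm or the gripper's body presses on something with over 40 N, if the wrist force passes 120 N, or if a joint passes its speed limit or range.

## Working session

There is one attempt and no reset: what is moved stays moved. The work goes in short steps, Python scripts to look and compute and a tool call to move; the robot and the scene stay as the last step left them, time stands still between calls to the robot, and variables do not carry over. Pictures are saved under pics/ and viewed, at most 10 in all, crops included, and the job is handed in when it is done.

Besides the shell and the picture viewer there is one more tool, called as a command line: name --pt "numbers of a row" for each row, then --argument value for the rest. arm_command: Moves the arm, as the interface text tells. Its arguments: {"type":"object","properties":{"gripper":{"type":"array"},"dp":{"type":"array"},"twist":{"type":"array"}},"required":["gripper","dp","twist"]}

```bash
mkdir -p pics; cat > h.py <<'E'
from plant import *
import numpy as np, cv2
from scipy.spatial.transform import Rotation as R
def cam(n):
    c=get_calibration(n); return c
def snap(n,f):
    im=capture(n); cv2.imwrite('pics/'+f,im[:,:,::-1]); return im
E
python3 - <<'E'
from h import *
o=get_obs(); print(o)
a=snap('scene','a.png'); b=snap('side','b.png'); c=snap('wrist','c.png')
for n in ['scene','side','wrist']: print(n,get_calibration(n))
E
```

```text
{'time': 0.0, 'joint_positions': array([-1.30402687e+00,  3.42738112e-01,  1.52500602e+00,  1.23605047e-06,
        1.27534931e+00, -1.45983371e-01]), 'dq': array([-0.00084607,  0.00029865, -0.00057968,  0.00204583, -0.0011336 ,
       -0.00026481]), 'tau': array([ 8.46718194e-05, -4.31249428e+01, -2.44218224e+01,  7.16831814e-02,
        5.60270820e-02, -1.23723808e-04]), 'tool_pos': array([ 210.52023232, -480.52082461,  226.04079124]), 'tcp_rot': array([-3.14010800e+00, -2.19482773e-04,  4.12752304e-01]), 'contact_force': array([ 0.30524633,  0.42017144, -0.42644458]), 'moment': array([-0.01519132,  0.00777869, -0.01535456]), 'finger_force': 0.0, 'grip_width': 91.75296555238796}
scene {'mtx': array([[477.8488354 ,   0.        , 280.09535285],
       [  0.        , 477.8488354 , 212.47947257],
       [  0.        ,   0.        ,   1.        ]]), 'position': array([1133.57788193,  242.68627054,  850.51434061]), 'attitude': array([-2.40701912e+00,  1.79669329e-04,  1.98602330e+00])}
side {'mtx': array([[508.76761086,   0.        , 282.32527047],
       [  0.        , 508.76761086, 208.22619239],
       [  0.        ,   0.        ,   1.        ]]), 'position': array([303.3661249 , 988.19452265, 722.98258509]), 'attitude': array([-2.11913448,  0.01531714, -2.96879292])}
wrist {'mtx': array([[325.1922621 ,   0.        , 279.98159437],
       [  0.        , 325.1922621 , 205.35234216],
       [  0.        ,   0.        ,   1.        ]]), 'mount': array([[-8.56062017e-04, -9.69064950e-01, -2.46804355e-01,
         6.51630973e+01],
       [ 9.99999581e-01, -9.09301814e-04,  1.01743983e-04,
        -4.68713086e-01],
       [-3.23016176e-04, -2.46804165e-01,  9.69065323e-01,
        -1.57991924e+02],
       [ 0.00000000e+00,  0.00000000e+00,  0.00000000e+00,
         1.00000000e+00]])}
```

View pics/a.png

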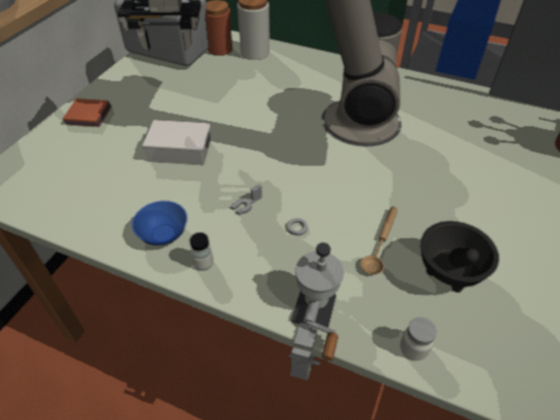

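View pics/b.png

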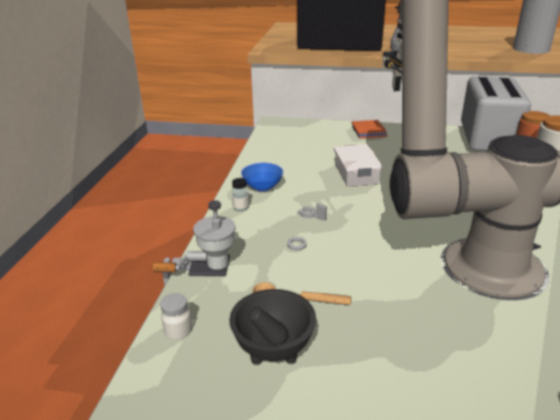

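Scene: grinder lid ~(319,272), knob (323,250), clip blade (256,190), ring (242,206). Side: knob (215,206), blade (321,211), clip ring (308,212). I'll zoom in on both views.

```bash
cat >> h.py <<'E'
def ray(n,uv):
    c=get_calibration(n); A=R.from_euler('xyz',c['attitude']).as_matrix()
    d=A@np.linalg.inv(c['mtx'])@np.array([*uv,1.]); return np.array(c['position']),d
def onz(n,uv,z):
    p,d=ray(n,uv); return p+d*(z-p[2])/d[2]
def tri(u1,u2):
    p,d=ray('scene',u1);q,e=ray('side',u2); d=d/np.linalg.norm(d); e=e/np.linalg.norm(e)
    s=np.linalg.lstsq(np.c_[d,-e],q-p,rcond=None)[0]; a=p+s[0]*d;b=q+s[1]*e
    return (a+b)/2,np.linalg.norm(a-b)
E
python3 - <<'E'
from h import *
a=cv2.imread('pics/a.png');b=cv2.imread('pics/b.png')
f=lambda i,x,y,w,h:cv2.resize(i[y:y+h,x:x+w],(400,300),interpolation=cv2.INTER_CUBIC)
m=np.vstack([np.hstack([f(a,220,170,80,60),f(a,280,235,80,60)]),np.hstack([f(b,280,190,60,45),f(b,180,195,80,60)])])
cv2.imwrite('pics/m.png',m)
print(tri((323,250),(215,206)),tri((319,272),(215,232)),tri((256,190),(321,211)),tri((242,206),(308,212)))
E
```

```text
(array([614.75331226,  98.50651846, 161.27818374]), np.float64(3.559703492458263)) (array([619.56849882,  97.41276117,  94.63612734]), np.float64(0.15136528056484294)) (array([ 408.0231619 , -141.07335107,   23.74032897]), np.float64(2.607296481323358)) (array([ 446.89571499, -161.94346953,    0.93303957]), np.float64(4.568044873009027))
```

View pics/m.png

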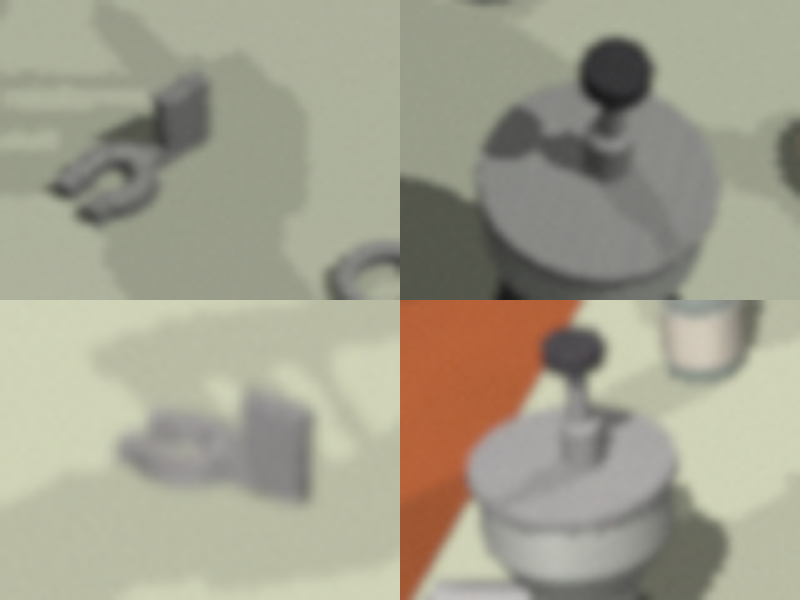

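Crops: scene hole centre ≈(242.4,205.6), blade ≈(256.6,192.6), knob (323.3,249.8), lid (319.6,271.2). Side: blade (321.7,211.9), knob (214.8,205), lid (214.5,228).

```bash
python3 - <<'E'
from h import *
np.set_printoptions(precision=1,suppress=True)
for n,u in [('scene',(323.3,249.8)),('side',(214.8,205))]: print('knob',onz(n,u,166))
for n,u in [('scene',(319.6,271.2)),('side',(214.5,228))]: print('lid',onz(n,u,110))
for n,u in [('scene',(256.6,192.6)),('side',(321.7,211.9))]: print('blade',onz(n,u,25))
for n,u in [('scene',(242.4,205.6)),('side',(307,211.5))]: print('hole',onz(n,u,7))
for n,u in [('scene',(297,227)),('side',(297,243))]: print('ring',onz(n,u,5))
print('spice',onz('scene',(201,242),80))
E
```

```text
knob [619.5 101.  166. ]
knob [613.2  99.5 166. ]
lid [627.8 100.7 110. ]
lid [617.4 104.4 110. ]
blade [ 415.  -136.4   25. ]
blade [ 406.1 -132.8   25. ]
hole [ 452.7 -156.9    7. ]
hole [ 447.7 -157.9    7. ]
ring [460.6 -11.3   5. ]
ring [453.1 -13.3   5. ]
spice [ 637.4 -154.1   80. ]
```

```bash
cat >> h.py <<'E'
def plan(p,yaw,tp,tyaw,n,g):
    """rows from pose to target, tool down; dp in 25mm, twist in 5deg, rounded"""
    p=np.array(p,float);tp=np.array(tp,float);dp=[];tw=[]
    for k in range(n):
        c,s=np.cos(yaw),np.sin(yaw); M=np.array([[c,s,0],[s,-c,0],[0,0,-1]]).T
        d=np.round(np.clip(M.T@((tp-p)/(n-k))/25,-1,1),2); t=float(np.round(np.clip(-np.degrees((tyaw-yaw)/(n-k))/5,-1,1),2))
        p=p+M@d*25; yaw-=np.radians(5*t); dp.append([float(x) for x in d]);tw.append(t)
    for i in range(0,n,5): print([g]*5,dp[i:i+5],tw[i:i+5])
    print('end',p.round(1),round(yaw,3))
E
python3 - <<'E'
from h import *
plan([210.6,-480.9,226.7],0.4128,[410,-135,130],-0.5,15,91)
E
```

```text
[91, 91, 91, 91, 91] [[0.86, -0.63, 0.26], [0.82, -0.68, 0.26], [0.77, -0.73, 0.26], [0.73, -0.78, 0.26], [0.68, -0.82, 0.26]] [0.7, 0.7, 0.7, 0.7, 0.7]
[91, 91, 91, 91, 91] [[0.63, -0.86, 0.26], [0.57, -0.9, 0.26], [0.52, -0.93, 0.26], [0.46, -0.96, 0.26], [0.4, -0.99, 0.25]] [0.7, 0.7, 0.69, 0.7, 0.69]
[91, 91, 91, 91, 91] [[0.34, -1.0, 0.26], [0.28, -1.0, 0.25], [0.22, -1.0, 0.26], [0.15, -1.0, 0.25], [0.07, -1.0, 0.26]] [0.7, 0.69, 0.7, 0.69, 0.7]
end [ 408.  -139.1  130. ] -0.5
```

arm_command --gripper '[91, 91, 91, 91, 91]' --pt "0.86 -0.63 0.26" --pt "0.82 -0.68 0.26" --pt "0.77 -0.73 0.26" --pt "0.73 -0.78 0.26" --pt "0.68 -0.82 0.26" --twist '[0.7, 0.7, 0.7, 0.7, 0.7]'

```text
time: 0.78
tool_pos: [277.6, -364.7, 193.8]
tcp_rot: [-3.141, 0.0, 0.105]
contact_force: [0.4, -0.7, -0.4]
grip_width: 91.0
finger_force: 0.0
```

arm_command --gripper '[91, 91, 91, 91, 91]' --pt "0.63 -0.86 0.26" --pt "0.57 -0.9 0.26" --pt "0.52 -0.93 0.26" --pt "0.46 -0.96 0.26" --pt "0.4 -0.99 0.25" --twist '[0.7, 0.7, 0.69, 0.7, 0.69]'

```text
time: 1.4
tool_pos: [344.0, -249.3, 161.6]
tcp_rot: [-3.141, 0.0, -0.198]
contact_force: [-0.1, -0.6, -0.4]
grip_width: 91.7
finger_force: 0.0
```

arm_command --gripper '[91, 91, 91, 91, 91]' --pt "0.34 -1.0 0.26" --pt "0.28 -1.0 0.25" --pt "0.22 -1.0 0.26" --pt "0.15 -1.0 0.25" --pt "0.07 -1.0 0.26" --twist '[0.7, 0.69, 0.7, 0.69, 0.7]'

```text
time: 2.02
tool_pos: [408.3, -138.3, 129.7]
tcp_rot: [3.142, 0.0, -0.502]
contact_force: [-0.1, 0.2, -0.5]
grip_width: 90.6
finger_force: 0.0
```

```bash
python3 - <<'E'
from h import *
o=get_obs(); print(o['time'],o['tool_pos'],o['tcp_rot'])
snap('wrist','w1.png')
o=get_obs(); print(o['time'],o['tool_pos'],o['tcp_rot'])
E
```

```text
2.025 [ 408.31843104 -138.34467106  129.66628909] [ 3.14150569e+00  1.44309057e-04 -5.01959534e-01]
2.075 [ 408.6534103  -136.25363555  128.94889428] [-3.14042289e+00  1.65235302e-03 -5.03942598e-01]
```

View pics/w1.png

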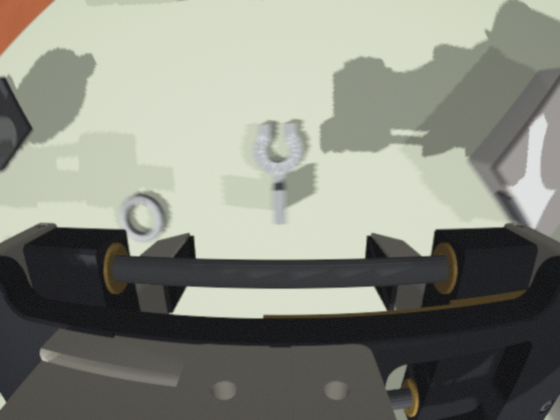

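The wrist picture shows the clip centred: blade top ≈ (279.5,207), ring centre ≈ (278.5,149), lips at (264,127) and (294,127), and the jar ring at (143,215).

```bash
cat >> h.py <<'E'
def wrist(uv,pos,rpy,z):
    c=get_calibration('wrist');K=c['mtx'];f=K[0,0]
    x,y=uv[0]-K[0,2],uv[1]-K[1,2];r=np.hypot(x,y);th=r/f
    d=np.array([np.sin(th)*x/r,np.sin(th)*y/r,np.cos(th)]);M=c['mount'];T=R.from_euler('xyz',rpy).as_matrix()
    p=np.array(pos)+T@M[:3,3];d=T@M[:3,:3]@d
    return p+d*(z-p[2])/d[2]
E
python3 - <<'E'
from h import *
P=[408.3,-138.3,129.7];Q=[np.pi,0,-.502]
for n,u,z in [('bladetop',(279.5,207),42),('bladetop ends',(279.5,193),42),('',(279.5,224),42),('hole',(278.5,149),10),('lips',(264,127),10),('',(294,127),10)]: print(n,wrist(u,P,Q,z).round(1))
E
```

```text
bladetop [ 409.4 -138.9   42. ]
bladetop ends [ 419.2 -144.3   42. ]
 [ 397.2 -132.2   42. ]
hole [ 447.3 -158.7   10. ]
lips [ 469.7 -157.1   10. ]
 [ 457.5 -179.3   10. ]
```

arm_command --gripper '[60, 60, 60, 60, 60]' --pt "0.05 -0.05 0.98" --pt "0 0 0.98" --pt "0 0 0.98" --pt "0 0 0.98" --pt "0 0 0.96" --twist '[0, 0, 0, 0, 0]'

```text
time: 2.7
tool_pos: [409.6, -138.9, 7.2]
tcp_rot: [3.141, 0.0, -0.499]
contact_force: [0.1, -0.2, 0.0]
grip_width: 59.8
finger_force: 0.0
```

arm_command --gripper '[40, 20, 5, 0, 0]' --pt "0 0 0" --pt "0 0 0" --pt "0 0 0" --pt "0 0 0" --pt "0 0 0" --twist '[0, 0, 0, 0, 0]'

```text
time: 3.32
tool_pos: [409.9, -138.7, 8.3]
tcp_rot: [3.142, -0.001, -0.5]
contact_force: [-0.7, -1.0, -0.8]
grip_width: 14.8
finger_force: 0.2
```

arm_command --gripper '[0, 0, 0, 0, 0]' --pt "0 0 0" --pt "0 0 0" --pt "0 0 0" --pt "0 0 0" --pt "0 0 0" --twist '[0, 0, 0, 0, 0]'

```text
time: 3.95
tool_pos: [409.8, -138.7, 8.2]
tcp_rot: [3.141, -0.0, -0.5]
contact_force: [-1.3, -0.4, 5.5]
grip_width: 10.1
finger_force: 30.0
```

```bash
python3 - <<'E'
from h import *
plan([409.8,-138.7,83],-0.5,[505,100,225],0,10,0)
E
```

```text
[0, 0, 0, 0, 0] [[-0.12, -1.0, -0.57], [-0.07, -1.0, -0.57], [-0.02, -1.0, -0.57], [0.03, -1.0, -0.57], [0.08, -1.0, -0.57]] [-0.57, -0.57, -0.57, -0.57, -0.57]
[0, 0, 0, 0, 0] [[0.13, -1.0, -0.57], [0.19, -1.0, -0.56], [0.24, -1.0, -0.57], [0.29, -1.0, -0.56], [0.35, -1.0, -0.57]] [-0.58, -0.57, -0.58, -0.57, -0.58]
end [504.8  97.1 225. ] 0.0
```

arm_command --gripper '[0, 0, 0, 0, 0]' --pt "0 0 -0.4" --pt "0 0 -0.6" --pt "0 0 -0.7" --pt "0 0 -0.7" --pt "0 0 -0.6" --twist '[0, 0, 0, 0, 0]'

```text
time: 4.58
tool_pos: [409.7, -138.6, 83.9]
tcp_rot: [3.142, -0.0, -0.5]
contact_force: [-0.3, 0.5, -0.5]
grip_width: 10.0
finger_force: 30.0
```

arm_command --gripper '[0, 0, 0, 0, 0]' --pt "-0.12 -1.0 -0.57" --pt "-0.07 -1.0 -0.57" --pt "-0.02 -1.0 -0.57" --pt "0.03 -1.0 -0.57" --pt "0.08 -1.0 -0.57" --twist '[-0.57, -0.57, -0.57, -0.57, -0.57]'

```text
time: 5.2
tool_pos: [456.2, -21.4, 155.0]
tcp_rot: [3.142, 0.0, -0.25]
contact_force: [0.4, 0.4, -1.4]
grip_width: 9.8
finger_force: 30.0
```

arm_command --gripper '[0, 0, 0, 0, 0]' --pt "0.13 -1.0 -0.57" --pt "0.19 -1.0 -0.56" --pt "0.24 -1.0 -0.57" --pt "0.29 -1.0 -0.56" --pt "0.35 -1.0 -0.57" --twist '[-0.58, -0.57, -0.58, -0.57, -0.58]'

```text
time: 5.82
tool_pos: [504.5, 98.0, 225.6]
tcp_rot: [3.141, 0.001, 0.002]
contact_force: [-0.3, -0.4, -1.7]
grip_width: 10.0
finger_force: 30.0
```

arm_command --gripper '[0, 0, 0, 0, 0]' --pt "0 0 0" --pt "0 0 0" --pt "0 0 0" --pt "0 0 0" --pt "0 0 0" --twist '[0, 0, 0, 0, 0]'

```text
time: 6.45
tool_pos: [504.6, 96.8, 224.8]
tcp_rot: [3.141, 0.0, -0.001]
contact_force: [-0.3, 0.5, -0.2]
grip_width: 9.5
finger_force: 30.0
```

```bash
python3 - <<'E'
from h import *
o=get_obs(); print(o['time'],o['tool_pos'],o['tcp_rot'])
a=snap('wrist','w2.png')
cv2.imwrite('pics/w2c.png',cv2.resize(a[0:260,130:430,::-1],None,fx=2,fy=2,interpolation=cv2.INTER_CUBIC))
E
```

```text
6.45 [504.57062516  96.81911443 224.80965235] [ 3.14146657e+00  3.25077303e-04 -6.26181286e-04]
```

View pics/w2c.png

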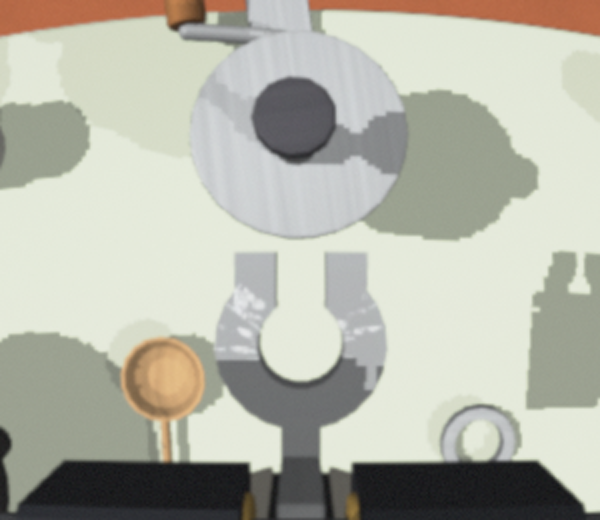

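Crop: knob top centre (294,118) → full (277,59); lid centre → (279.5,67); clip hole (301,341) → (280.5,170.5); gap middle x (300.5) → 280.2.

```bash
python3 - <<'E'
from h import *
P=[504.6,96.8,224.8];Q=[np.pi,0,0]
for n,u,z in [('knob',(277,59),172),('knobL',(256.2,59),172),('knobR',(298,59),172),('lid',(279.5,67),110),('hole',(280.5,170.5),227),('lip end',(280.2,126.5),227)]: print(n,wrist(u,P,Q,z).round(1))
E
```

```text
knob [612.5  98.7 172. ]
knobL [612.7 112.  172. ]
knobR [612.6  85.3 172. ]
lid [618.2  97.2 110. ]
hole [547.4  96.7 227. ]
lip end [568.6  96.8 227. ]
```

arm_command --gripper '[0, 0, 0, 0, 0]' --pt "0.2 -0.08 0.6" --pt "0.2 0 0.8" --pt "0.2 0 0.8" --pt "0 0 0.6" --pt "0 0 0.24" --twist '[0, 0, 0, 0, 0]'

```text
time: 7.12
tool_pos: [519.0, 99.2, 147.5]
tcp_rot: [3.141, 0.002, 0.0]
contact_force: [-0.3, 0.2, -1.8]
grip_width: 10.0
finger_force: 30.0
```

arm_command --gripper '[0, 0, 0, 0, 0]' --pt "0 0 0" --pt "0 0 0" --pt "0 0 0" --pt "0 0 0" --pt "0 0 0" --twist '[0, 0, 0, 0, 0]'

```text
time: 7.75
tool_pos: [519.7, 99.2, 149.1]
tcp_rot: [3.142, -0.0, 0.0]
contact_force: [0.3, -0.4, -0.9]
grip_width: 9.7
finger_force: 30.0
```

```bash
python3 - <<'E'
from h import *
o=get_obs(); print(o['time'],o['tool_pos'],o['tcp_rot'])
a=snap('wrist','w3.png'); b=snap('side','s3.png')
A=cv2.resize(a[0:200,180:380,::-1],(600,600),interpolation=cv2.INTER_CUBIC)
B=cv2.resize(b[180:240,185:245,::-1],(200,200),interpolation=cv2.INTER_CUBIC)
m=np.zeros((600,800,3),np.uint8);m[:,:600]=A;m[:200,600:]=B;cv2.imwrite('pics/w3c.png',m)
E
```

```text
7.75 [519.74949395  99.18829168 149.12739425] [ 3.14151685e+00 -3.88519027e-04  5.05941409e-05]
```

View pics/w3c.png

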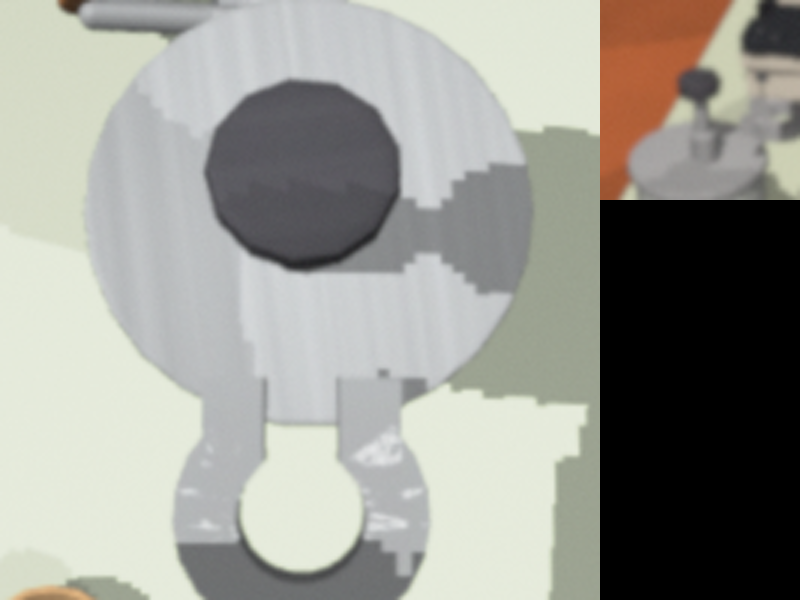

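The wrist crop shows the knob centre at column 303 and the gap centre at 301.5 (3× crop). They are aligned to about 0.2 mm, so I'm advancing slowly.

arm_command --gripper '[0, 0, 0, 0, 0]' --pt "0.2 0.01 0" --pt "0.2 0 0" --pt "0.2 0 0" --pt "0.1 0 0" --pt "0 0 0" --twist '[0, 0, 0, 0, 0]'

```text
time: 8.48
tool_pos: [537.3, 98.9, 148.8]
tcp_rot: [3.141, 0.0, -0.0]
contact_force: [-0.1, -0.3, -1.1]
grip_width: 9.5
finger_force: 30.0
```

arm_command --gripper '[0, 0, 0, 0, 0]' --pt "0.06 0 0" --pt "0.06 0 0" --pt "0.06 0 0" --pt "0.06 0 0" --pt "0 0 0" --twist '[0, 0, 0, 0, 0]'

```text
time: 9.1
tool_pos: [543.3, 98.9, 148.9]
tcp_rot: [3.142, -0.0, 0.0]
contact_force: [-0.6, 0.7, -0.9]
grip_width: 10.1
finger_force: 30.0
```

arm_command --gripper '[0, 0, 0, 0, 0]' --pt "0.04 0 0" --pt "0.04 0 0" --pt "0.04 0 0" --pt "0.04 0 0" --pt "0 0 0" --twist '[0, 0, 0, 0, 0]'

```text
time: 9.72
tool_pos: [547.3, 98.9, 148.9]
tcp_rot: [3.142, -0.0, 0.0]
contact_force: [-0.0, 0.1, -1.1]
grip_width: 9.8
finger_force: 30.0
```

arm_command --gripper '[0, 0, 0, 0, 0]' --pt "0.04 0 0" --pt "0.04 0 0" --pt "0.04 0 0" --pt "0.04 0 0" --pt "0 0 0" --twist '[0, 0, 0, 0, 0]'

```text
time: 10.35
tool_pos: [551.3, 98.9, 148.9]
tcp_rot: [3.141, -0.0, 0.0]
contact_force: [-0.3, 0.6, -0.8]
grip_width: 10.3
finger_force: 30.0
```

arm_command --gripper '[0, 0, 0, 0, 0]' --pt "0.06 0 0" --pt "0.06 0 0" --pt "0.06 0 0" --pt "0.06 0 0" --pt "0 0 0" --twist '[0, 0, 0, 0, 0]'

```text
time: 10.98
tool_pos: [557.3, 98.9, 148.9]
tcp_rot: [3.142, -0.0, 0.0]
contact_force: [-0.7, -0.2, -1.1]
grip_width: 9.5
finger_force: 30.0
```

arm_command --gripper '[0, 0, 0, 0, 0]' --pt "0.06 0 0" --pt "0.06 0 0" --pt "0.06 0 0" --pt "0.06 0 0" --pt "0 0 0" --twist '[0, 0, 0, 0, 0]'

```text
time: 11.6
tool_pos: [563.3, 98.9, 148.9]
tcp_rot: [3.142, -0.0, 0.0]
contact_force: [0.3, 0.4, 0.2]
grip_width: 9.8
finger_force: 30.0
```

arm_command --gripper '[0, 0, 0, 0, 0]' --pt "0.06 0 0" --pt "0.06 0 0" --pt "0.06 0 0" --pt "0.06 0 0" --pt "0 0 0" --twist '[0, 0, 0, 0, 0]'

```text
time: 12.22
tool_pos: [569.3, 98.9, 148.9]
tcp_rot: [3.141, 0.0, 0.0]
contact_force: [-0.0, 0.2, -1.3]
grip_width: 9.9
finger_force: 30.0
```

```bash
python3 - <<'E'
from h import *
o=get_obs(); print(o['time'],o['tool_pos'],o['tcp_rot'],o['contact_force'])
a=snap('wrist','w4.png')
cv2.imwrite('pics/w4c.png',cv2.resize(a[0:200,180:380,::-1],(600,600),interpolation=cv2.INTER_CUBIC))
E
```

```text
12.225 [569.27406911  98.90498539 148.89513708] [3.14148616e+00 1.41195097e-05 3.78586259e-05] [-0.0086171   0.22718566 -1.32404792]
```

View pics/w4c.png

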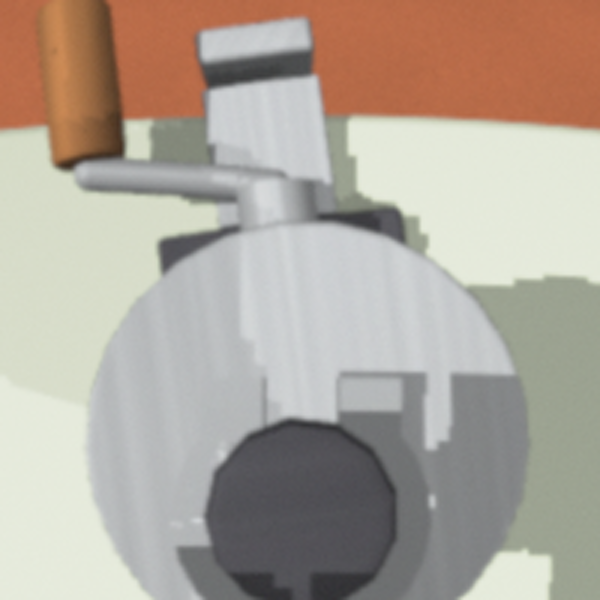

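Knob centre is at about (301.5,517) in the 3× crop → full (280.5,172), with the clip ring around it; no force felt.

```bash
python3 - <<'E'
from h import *
P=[569.3,98.9,148.9];Q=[np.pi,0,0]
for u,z in [((280.5,140),172),((280.5,141),160),((280.5,172),172),((280.5,171),151)]: print(wrist(u,P,Q,z).round(1))
P=[519.7,99.1,149.1]
for n,u,z in [('knob far',(281,26.3),172),('near',(281,90),160),('c',(281,58),172),('hole',(280.5,171),151),('lips',(280.5,126),151)]: print(n,wrist(u,P,Q,z).round(1))
E
```

```text
[627.8  98.8 172. ]
[626.8  98.8 160. ]
[614.4  98.8 172. ]
[611.8  98.8 151. ]
knob far [626.7  98.7 172. ]
near [600.3  98.7 160. ]
c [612.7  98.8 172. ]
hole [562.2  99.  151. ]
lips [583.9  98.9 151. ]
```

arm_command --gripper '[0, 0, 0, 0, 0]' --pt "0.06 0 0" --pt "0 0 0.1" --pt "0 0 0.1" --pt "0 0 0.1" --pt "0 0 0" --twist '[0, 0, 0, 0, 0]'

```text
time: 12.9
tool_pos: [570.5, 98.9, 141.1]
tcp_rot: [3.141, 0.001, 0.0]
contact_force: [1.1, 0.0, -0.2]
grip_width: 10.2
finger_force: 30.0
```

arm_command --gripper '[0, 0, 0, 0, 0]' --pt "0 0 0.03" --pt "0 0 0.03" --pt "0 0 0.03" --pt "0 0 0" --pt "0 0 0" --twist '[0, 0, 0, 0, 0]'

```text
time: 13.52
tool_pos: [570.7, 98.9, 139.2]
tcp_rot: [3.141, -0.0, 0.0]
contact_force: [0.1, -0.7, -0.4]
grip_width: 9.9
finger_force: 30.0
```

arm_command --gripper '[0, 0, 0, 0, 0]' --pt "0 0 0.03" --pt "0 0 0.03" --pt "0 0 0" --pt "0 0 0" --pt "0 0 0" --twist '[0, 0, 0, 0, 0]'

```text
time: 14.15
tool_pos: [570.7, 98.9, 137.7]
tcp_rot: [3.141, -0.0, 0.0]
contact_force: [-0.3, 0.1, -0.7]
grip_width: 9.6
finger_force: 30.0
```

arm_command --gripper '[0, 0, 0, 0, 0]' --pt "0 0 0.03" --pt "0 0 0.03" --pt "0 0 0" --pt "0 0 0" --pt "0 0 0" --twist '[0, 0, 0, 0, 0]'

```text
time: 14.78
tool_pos: [570.7, 98.9, 136.2]
tcp_rot: [3.142, -0.0, 0.0]
contact_force: [0.3, 0.2, -0.8]
grip_width: 9.9
finger_force: 30.0
```

arm_command --gripper '[0, 0, 0, 0, 0]' --pt "0 0 0.03" --pt "0 0 0.03" --pt "0 0 0.03" --pt "0 0 0" --pt "0 0 0" --twist '[0, 0, 0, 0, 0]'

```text
time: 15.4
tool_pos: [570.7, 98.9, 133.9]
tcp_rot: [3.142, -0.0, -0.0]
contact_force: [0.4, -0.3, -1.1]
grip_width: 9.7
finger_force: 30.0
```

arm_command --gripper '[0, 0, 0, 0, 0]' --pt "0 0 0.05" --pt "0 0 0.05" --pt "0 0 0.05" --pt "0 0 0.05" --pt "0 0 0" --twist '[0, 0, 0, 0, 0]'

```text
time: 16.02
tool_pos: [570.6, 98.9, 128.8]
tcp_rot: [3.141, 0.0, 0.0]
contact_force: [-0.2, 0.3, -0.9]
grip_width: 9.3
finger_force: 30.0
```

arm_command --gripper '[0, 0, 0, 0, 0]' --pt "0 0 0.05" --pt "0 0 0.05" --pt "0 0 0.05" --pt "0 0 0.05" --pt "0 0 0" --twist '[0, 0, 0, 0, 0]'

```text
time: 16.65
tool_pos: [570.6, 98.9, 123.8]
tcp_rot: [3.141, 0.0, 0.0]
contact_force: [-0.8, 0.4, -1.0]
grip_width: 9.8
finger_force: 30.0
```

arm_command --gripper '[0, 0, 0, 0, 0]' --pt "0 0 0.03" --pt "0 0 0.03" --pt "0 0 0.03" --pt "0 0 0" --pt "0 0 0" --twist '[0, 0, 0, 0, 0]'

```text
time: 17.27
tool_pos: [570.7, 98.9, 121.7]
tcp_rot: [3.142, -0.0, 0.0]
contact_force: [-0.5, 0.1, -1.5]
grip_width: 9.8
finger_force: 30.0
```

arm_command --gripper '[0, 0, 0, 0, 0]' --pt "0 0 0.03" --pt "0 0 0.03" --pt "0 0 0.03" --pt "0 0 0" --pt "0 0 0" --twist '[0, 0, 0, 0, 0]'

```text
time: 17.9
tool_pos: [570.7, 98.9, 119.5]
tcp_rot: [3.141, -0.0, 0.0]
contact_force: [0.9, -0.7, -0.5]
grip_width: 10.0
finger_force: 30.0
```

arm_command --gripper '[0, 0, 0, 0, 0]' --pt "0 0 0.02" --pt "0 0 0.02" --pt "0 0 0" --pt "0 0 0" --pt "0 0 0" --twist '[0, 0, 0, 0, 0]'

```text
time: 18.52
tool_pos: [570.7, 98.9, 118.4]
tcp_rot: [3.142, -0.0, -0.0]
contact_force: [0.2, -0.6, 0.1]
grip_width: 10.0
finger_force: 30.0
```

arm_command --gripper '[0, 0, 0, 0, 0]' --pt "0 0 0.02" --pt "0 0 0" --pt "0 0 0" --pt "0 0 0" --pt "0 0 0" --twist '[0, 0, 0, 0, 0]'

```text
time: 19.15
tool_pos: [570.7, 98.9, 118.2]
tcp_rot: [3.142, -0.0, 0.0]
contact_force: [-2.8, -0.5, 5.1]
grip_width: 9.9
finger_force: 30.0
```

Contact with the lid is about 6 N at the expected height, so I'm releasing.

arm_command --gripper '[12, 16, 20, 30, 40]' --pt "0 0 0" --pt "0 0 0" --pt "0 0 0" --pt "0 0 0" --pt "0 0 0" --twist '[0, 0, 0, 0, 0]'

```text
time: 19.77
tool_pos: [570.7, 98.9, 117.9]
tcp_rot: [3.141, 0.0, -0.0]
contact_force: [0.2, -0.6, -0.2]
grip_width: 35.4
finger_force: 0.0
```

arm_command --gripper '[40, 40, 40, 40, 40]' --pt "0 0 -0.2" --pt "0 0 -0.6" --pt "0 0 -0.9" --pt "0 0 -0.9" --pt "0 0 -0.9" --twist '[0, 0, 0, 0, 0]'

```text
time: 20.4
tool_pos: [570.9, 98.9, 207.5]
tcp_rot: [3.142, -0.001, 0.0]
contact_force: [-0.3, 0.2, 0.5]
grip_width: 40.2
finger_force: 0.0
```

arm_command --gripper '[40, 40, 40, 40, 40]' --pt "-0.9 0 -0.5" --pt "-0.9 0 -0.5" --pt "-0.6 0 0" --pt "0 0 0" --pt "0 0 0" --twist '[0, 0, 0, 0, 0]'

```text
time: 21.02
tool_pos: [511.3, 98.9, 231.0]
tcp_rot: [3.142, -0.001, -0.0]
contact_force: [-0.3, 0.6, -0.1]
grip_width: 40.1
finger_force: 0.0
```

```bash
python3 - <<'E'
from h import *
o=get_obs(); print(o['time'],o['tool_pos'],o['contact_force'])
a=snap('wrist','w5.png'); b=snap('side','s5.png')
A=cv2.resize(a[0:200,180:380,::-1],(400,400),interpolation=cv2.INTER_CUBIC)
B=cv2.resize(b[185:245,180:240,::-1],(400,400),interpolation=cv2.INTER_CUBIC)
cv2.imwrite('pics/w5c.png',np.hstack([A,B]))
E
```

```text
21.025 [511.33417973  98.92562807 231.01220303] [-0.34042471  0.56152478 -0.14431177]
```

View pics/w5c.png

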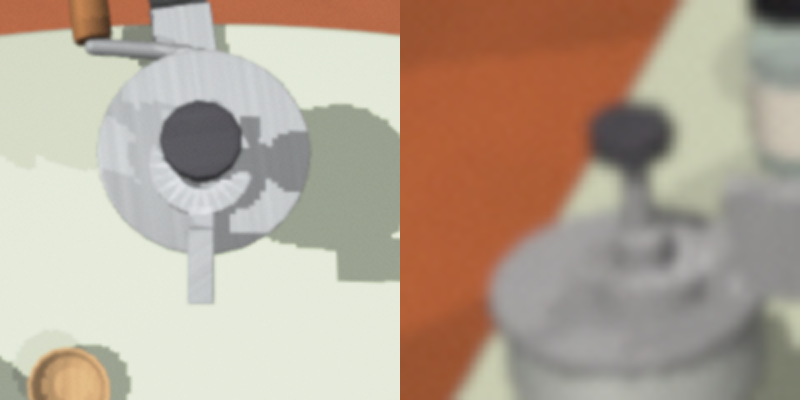

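The clip lies flat on the lid round the spindle: ring centre ≈ (200,170) in the left crop, blade at (201,265). The gripper is clear.

```bash
python3 -c "
from plant import *
print(close_job())"
```

```text
the job is handed in; nothing more can be done
None
```

The clip is lowered round the spindle's thick part, lying flat on the grinder lid and let go. The highest wrist force I read while placing it was about 6 N, nothing else was touched as far as I saw, and the job was handed in at about 21 s; no verdict came back.

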